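# Clear the tripped flex-shaft drive

### The arm

A 6-joint arm with a two-finger parallel gripper is mounted at the origin on a cart in front of the work surface, level with it; the furniture and walls round the work are solid. World frame = base frame: x ahead of the robot, y to its left, z up, the work surface at z = 0. Lengths are in m, angles in rad, forces in N, time in s.
With the tool pointing down it reaches from about 0.3 to 0.95 m from the base axis. Payload 3.1 kg.
Tool frame: the origin (TCP) lies between the finger pads; the fingertips stand bot.tcp_to_tips ahead of it and the grasp point (between the pads) lies 5 mm behind it (bot.tcp_to_tips is the distance from the TCP to the fingertips, in m); z points along the fingers, y is the direction in which the jaws open and shut (so a half turn about z gives the same grasp; the last joint's range is limited). The gripper opens to 85 mm and grips with 20 to 120 N. Pads are 22 mm wide; open, the fingers measure 114 mm over their backs; the gripper's body (76 mm by 85 mm) begins 54 mm behind the grasp point. The pads swing forward as they close: fully open they stand 13 mm farther back than shut.
Start: joints at [-1.341, 0.308, 1.634, -0, 1.2, -0.07], TCP at [0.185, -0.597, 0.245] pointing down, gripper open.
Joint ranges: [-3.06, 3.06], [-0.79, 1.96], [0.05, 2.63], [-1.19, 4.34], [0.05, 2.64], [-2.94, 2.94]. Speed limits (rad/s): [2.79, 2.79, 3.14, 3.14, 3.14, 3.14].

### API

Orientations are given as a unit quaternion [w, x, y, z].
In Python, from workcell import bot gives the robot as it stands.
- The arm moves only by the shell command python3 -m handwheel 'ROWS' [FORCE]. ROWS is JSON, a list of rows, each an object with "travel": the shift along the tool's x, y, z in mm, a list of three; "rotation": the turn, a rotation vector about the tool's x, y, z in rad, a list of three; "grip": the finger opening in mm, from 0 to 85.4. In form: [{"travel": [tx, ty, tz], "rotation": [wx, wy, wz], "grip": grip}, ...]. A call has 1 to 12 rows; each row is the pose to reach, as a shift and turn from the pose commanded when the call began, along the tool's axes at that moment; what a row does not reach only later rows make up. A row lasts 1/12 s, in which the tool goes at most 41.7 mm and 7.16 degrees, less where a joint would pass 70% of its speed; a pose out of reach is approached as far as the arm can. A call with a gripper value outside its range is refused whole. The fingers move at their own pace and stop on an object; FORCE is the grip in N (left out, the last holds). Time passes only in rows, so rows that repeat a pose let the fingers close. It gives the time, the measured TCP pose, the force and the opening at its end, in the units of the state.
- bot.read_state(): the state, without advancing time (a new reading comes with each control period).
- bot.capture(name): name is "side" or "top" or "wrist"; returns a dict with "image" (420x560x3 uint8, red, green, blue), "fx", "fy", "cx", "cy" (pixels), "world_from_camera" (4x4, takes a point from camera to world coordinates). Camera axes: x right, y down, z forward; pixel columns grow to the right and rows downward; lengths in m; the calibration is good to about 2 mm. A picture is of the moment at which its call begins. There is no depth.
- bot.sign_off(): hands the job in, once; it reports no verdict.
The state is a dict: "t": time; "joint_pos": joint angles; "qvel": joint speeds; "joint_torque": joint torques, N m; "tcp_pos": TCP position; "ee_rot": TCP orientation; "contact_force": force on the tool from outside, world axes, zero at the start; "ft_torque": the same for the moment, N m; "opening": finger opening in m.
Only numpy, scipy, OpenCV 4.12 (cv2) and the standard library are available. Lean on these libraries where they do the work, as an engineer would, in place of code of your own. Each camera call takes 0.05 s, during which the arm holds its last target.

### The job

The flexible-shaft drive has tripped and must be re-armed at its control box. First set the toggle upright in its middle off position, then press the yellow, the blue and the green key in that order, one at a time, each fully down and released again. Leave the toggle in the middle, never press the red key, and do not shift the other things on the bench.

Things in the scene. Friction and masses are not known exactly. Their poses are not given: they have to be found in the camera images.
- drive_box: grey control box of the flexible-shaft motor, fixed to the bench, 130 (x) x 210 (y) x 50 mm high with a flat dark panel on top; origin at the centre of its underside, x towards the side away from the robot, y towards the toggle's end, z up. The toggle stands at its y = +60 mm end (x = 0); the four round keys form a square (54 mm apart along y, 52 mm along x) at the other end, and any colour can be in any of the four places
- toggle (a joint): angle of the three-position steel toggle lever, which swings along the box's y axis: 0 = upright, the off detent in the middle; +0.4 = detent leaning to +y (away from the keys, where it starts), -0.4 = detent leaning to -y (towards the keys). A sprung detent pulls it into the nearest of the three, so let go within 0.2 rad of upright it snaps upright; moving it out of a detent takes about 4.5 N at toggle_grip, and it can be pushed from the side or pinched from above
- toggle_grip (a point): point on the axis of the toggle lever, 36 mm from its pivot along the lever, where it can be pinched or pushed; moves with the lever. The lever is round, 12 mm thick here, 13 mm at its widest and ends 11 mm beyond this point
- toggle_pivot (a point): pivot of the toggle, 53 mm above the bench (3 mm above the panel); a metal collar round it rises to 55 mm
- yellow_top (a point): centre of the top of the yellow key, one of the three keys to press: round flat cap 28 mm across, its top 64 mm above the bench, pressed straight down; moves with the key
- yellow_key (a joint): travel of the yellow spring key: 0 = up, 0.006 m = fully down; starts to give at 2 N, fully down at 5 N, springs back up when let go
- yellow_mark (a joint): the little white telltale pin on the robot's side of the yellow key, only shown, not to be touched: 0 = standing up (key not pressed yet); pressing the key fully sinks it to 0.004 m, and it stays down
- blue_top (a point): centre of the top of the blue key, one of the three keys to press: round flat cap 28 mm across, its top 64 mm above the bench, pressed straight down; moves with the key
- blue_key (a joint): travel of the blue spring key: 0 = up, 0.006 m = fully down; starts to give at 2 N, fully down at 5 N, springs back up when let go
- blue_mark (a joint): the little white telltale pin on the robot's side of the blue key, only shown, not to be touched: 0 = standing up (key not pressed yet); pressing the key fully sinks it to 0.004 m, and it stays down
- green_top (a point): centre of the top of the green key, one of the three keys to press: round flat cap 28 mm across, its top 64 mm above the bench, pressed straight down; moves with the key
- green_key (a joint): travel of the green spring key: 0 = up, 0.006 m = fully down; starts to give at 2 N, fully down at 5 N, springs back up when let go
- green_mark (a joint): the little white telltale pin on the robot's side of the green key, only shown, not to be touched: 0 = standing up (key not pressed yet); pressing the key fully sinks it to 0.004 m, and it stays down
- red_top (a point): centre of the top of the red key, must not be pressed (it jogs the motor): round flat cap 28 mm across, its top 64 mm above the bench, pressed straight down; moves with the key
- red_key (a joint): travel of the red spring key: 0 = up, 0.006 m = fully down; starts to give at 2 N, fully down at 5 N, springs back up when let go
- red_mark (a joint): the little white telltale pin on the robot's side of the red key, only shown, not to be touched: 0 = standing up (key not pressed yet); pressing the key fully sinks it to 0.004 m, and it stays down
- rawhide_mallet: bystander: loose wooden mallet with a hide head, 73 x 228 x 39 mm, lying to the right of the box; origin at the centre of its underside
- round_pliers: bystander: loose pliers with blue handles, 51 x 133 x 11 mm, lying to the left; origin at the centre of its underside
- charcoal_block: bystander: loose black block bound with wire, 60 x 100 x 28 mm, behind the box; origin at the centre of its underside

How it is judged:
On the way, in this order (a step that is already met when the one before it is completed fails the run):
1. the toggle stands in its middle off detent and no key is pressed (value of joint toggle between -0.1 and 0.1 rad and value of joint each of yellow_key, blue_key, green_key, red_key below 0.0015 m), for 0.2 s.
2. the yellow key is fully down (4.5 of its 6 mm suffice), the others are up (value of joint yellow_key above 0.0045 m and value of joint yellow_mark above 0.0015 m and value of joint each of blue_key, green_key, red_key below 0.0015 m and value of joint toggle between -0.1 and 0.1 rad), for 0.02 s.
3. the blue key is fully down (4.5 of its 6 mm suffice), the others are up (value of joint blue_key above 0.0045 m and value of joint blue_mark above 0.0015 m and value of joint each of yellow_key, green_key, red_key below 0.0015 m and value of joint toggle between -0.1 and 0.1 rad), for 0.02 s.
4. the green key is fully down (4.5 of its 6 mm suffice), the others are up (value of joint green_key above 0.0045 m and value of joint green_mark above 0.0015 m and value of joint each of yellow_key, blue_key, red_key below 0.0015 m and value of joint toggle between -0.1 and 0.1 rad), for 0.02 s.
At the end, for the whole second after the job is handed in: the toggle rests within 0.1 rad of upright, all four keys are up (within 1.5 mm), the telltales of the yellow, blue and green keys are down and that of the red key is up, and the mallet, pliers and black block lie within 30 mm of where they were (all of step 1 and value of joint each of yellow_mark, blue_mark, green_mark above 0.0015 m and value of joint red_mark below 0.0015 m and distance of each of rawhide_mallet, round_pliers, charcoal_block from where it was at the start of the episode below 0.03 m); the robot touches nothing.
It fails at once if a key is pressed while the toggle is out of its middle position (value of joint any of yellow_key, blue_key, green_key, red_key above 0.004 m and (value of joint toggle above 0.15 rad or value of joint toggle below -0.15 rad)).
It fails at once if the blue key is pressed before the yellow one, or the green one before the blue one ((value of joint blue_key above 0.0045 m and value of joint yellow_mark below 0.001 m) or (value of joint green_key above 0.0045 m and value of joint blue_mark below 0.001 m)).
It fails at once if the sequence goes backwards: the yellow key is pressed after the blue one, or the yellow or blue one after the green one ((value of joint yellow_key above 0.004 m and value of joint blue_mark above 0.0015 m) or (value of joint blue_key above 0.004 m and value of joint green_mark above 0.0015 m) or (value of joint yellow_key above 0.004 m and value of joint green_mark above 0.0015 m)).
It fails at once if the red key is pressed, or two keys are pressed together (value of joint red_key above 0.004 m or value of joint each of blue_key, yellow_key above 0.003 m or value of joint each of green_key, yellow_key above 0.003 m or value of joint each of green_key, blue_key above 0.003 m or value of joint each of red_key, yellow_key above 0.003 m or value of joint each of red_key, blue_key above 0.003 m or value of joint each of red_key, green_key above 0.003 m).
It fails at once if the mallet, pliers or black block is shifted by more than 30 mm (distance of any of rawhide_mallet, round_pliers, charcoal_block from where it was at the start of the episode above 0.03 m).
It also fails if it takes over 45 s, if anything falls off the work surface, if the arm or the gripper's body presses on something with over 40 N, if the wrist force passes 120 N, or if a joint passes its speed limit or range.

## Working session

There is one attempt and no reset: what is moved stays moved. The work goes in short steps, Python scripts to look and compute and a shell command to move; the robot and the scene stay as the last step left them, time stands still between calls to the robot, and variables do not carry over. Pictures are saved under pics/ and viewed, and the job is handed in when it is done.

```bash
mkdir -p pics; ls; cat > h.py <<'E'
import numpy as np, cv2, pickle
from workcell import bot
def shot(name,fn):
    c=bot.capture(name); pickle.dump(c,open(f'pics/{fn}.pkl','wb'))
    cv2.imwrite(f'pics/{fn}.png',c['image'][:,:,::-1]); return c
def crop(fn,u0,v0,u1,v1,s):
    im=cv2.imread(f'pics/{fn}.png')[v0:v1,u0:u1]
    cv2.imwrite(f'pics/{fn}_c{u0}_{v0}.png',cv2.resize(im,None,fx=s,fy=s,interpolation=cv2.INTER_CUBIC))
def ray(c,u,v,z):
    T=np.array(c['world_from_camera']); d=T[:3,:3]@np.array([(u-c['cx'])/c['fx'],(v-c['cy'])/c['fy'],1]); o=T[:3,3]
    return o+d*(z-o[2])/d[2]
def proj(c,p):
    T=np.linalg.inv(np.array(c['world_from_camera'])); q=T[:3,:3]@np.array(p)+T[:3,3]
    return c['fx']*q[0]/q[2]+c['cx'], c['fy']*q[1]/q[2]+c['cy']
E
python3 - <<'E'
from h import *
for n in ['top','side','wrist']:
    c=shot(n,n+'0'); print(n,c['fx'],np.round(c['world_from_camera'],3).tolist())
s=bot.read_state(); print(s, bot.tcp_to_tips)
E
```

```text
pics
top 393.2687182316685 [[0.232, -0.935, 0.268, 0.229], [-0.973, -0.221, 0.071, -0.047], [-0.007, -0.277, -0.961, 1.269], [0.0, 0.0, 0.0, 1.0]]
side 390.7072141972511 [[1.0, 0.006, -0.007, 0.59], [0.009, -0.584, 0.812, -0.742], [0.001, -0.812, -0.584, 0.687], [0.0, 0.0, 0.0, 1.0]]
wrist 371.3145692471844 [[0.295, -0.908, -0.296, 0.262], [-0.955, -0.282, -0.09, -0.572], [-0.002, 0.309, -0.951, 0.373], [0.0, 0.0, 0.0, 1.0]]
{'t': 0.15, 'joint_pos': array([-1.34069394e+00,  3.08850748e-01,  1.63488021e+00, -3.04398876e-05,
        1.19969842e+00, -6.97290319e-02]), 'qvel': array([-0.00139602, -0.0028923 , -0.00555828, -0.00056426,  0.00108873,
        0.00014472]), 'joint_torque': array([ 9.20524099e-05, -4.15801871e+01, -2.77146399e+01, -1.43067205e-04,
        6.05886307e-03,  6.29790023e-06]), 'tcp_pos': array([ 0.18440688, -0.59653079,  0.24428902]), 'ee_rot': array([-9.14276245e-04,  9.88782428e-01,  1.49360193e-01, -8.76948596e-05]), 'contact_force': array([-0.18363124, -0.20288411,  0.38638421]), 'ft_torque': array([-0.01198224,  0.03756903, -0.0232804 ]), 'opening': 0.08527075987591229} 0.014
```

View pics/top0.png

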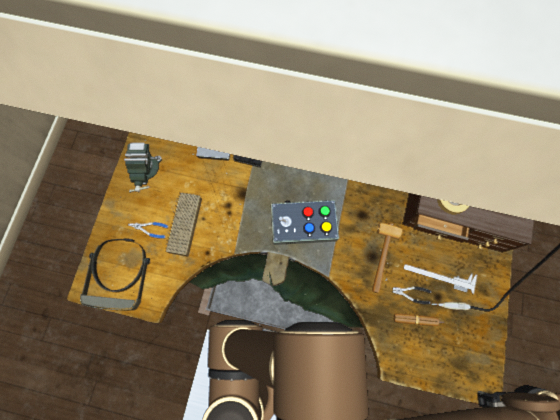

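View pics/side0.png

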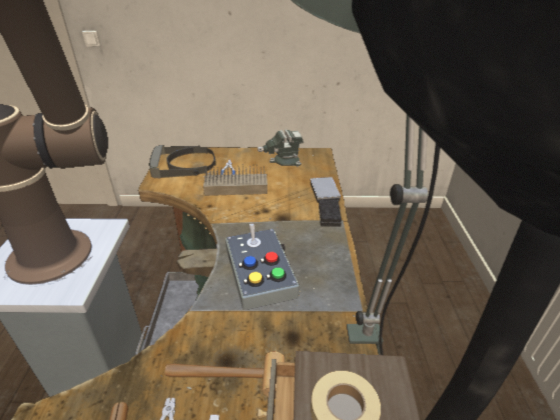

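The top view shows the box around (305,221), with red (308,212), green (325,211), blue (309,228), yellow (326,227) and the toggle near (286,221). The mallet is around (385,255). An overhead shelf or lamp covers part of the upper picture. I'll enlarge next.

```bash
python3 - <<'E'
from h import *
crop('top0',260,190,350,255,8)
crop('side0',210,215,310,310,7)
E
```

```text
(no output)
```

View pics/top0_c260_190.png

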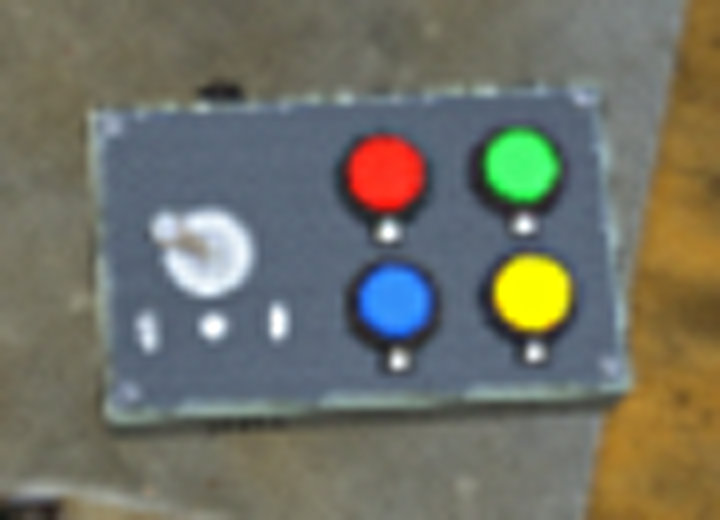

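View pics/side0_c210_215.png

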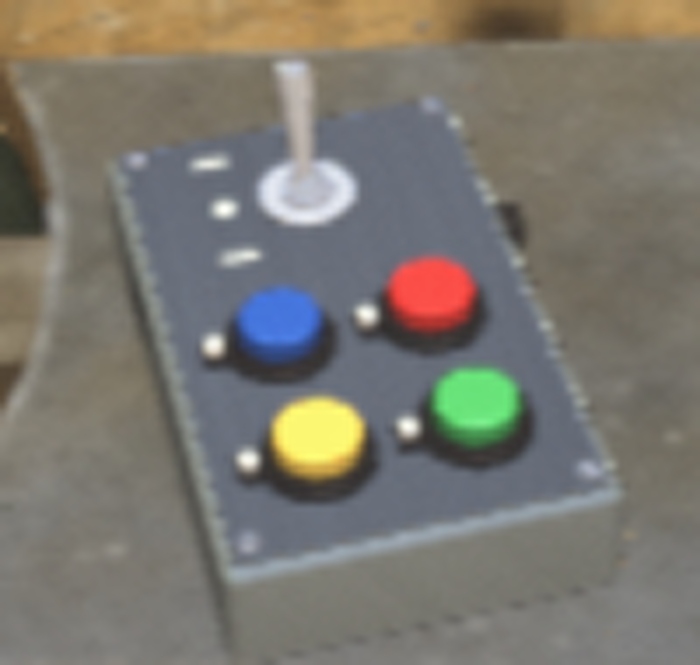

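View pics/wrist0.png

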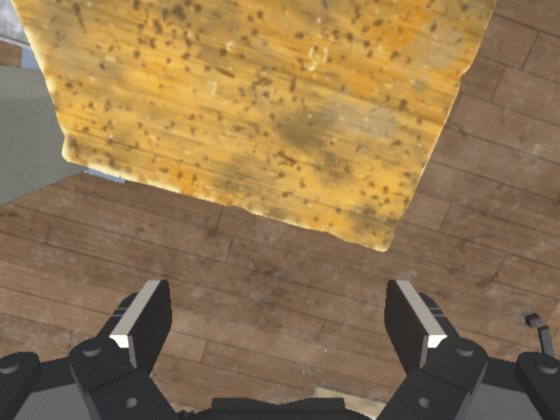

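```bash
cat > m.py <<'E'
from h import *
t=pickle.load(open('pics/top0.pkl','rb')); s=pickle.load(open('pics/side0.pkl','rb'))
T=dict(red=(385,173,.064),green=(521,165,.064),blue=(396,300,.064),yellow=(532,292,.064),collar=(208,252,.052),tip=(165,226,.096))
S=dict(red=(431,288,.064),green=(476,396,.064),blue=(281,318,.064),yellow=(318,430,.064),collar=(308,190,.052),tip=(292,68,.098))
P={}
for k in T:
    a=ray(t,260+(T[k][0]+.5)/8-.5,190+(T[k][1]+.5)/8-.5,T[k][2])
    b=ray(s,210+(S[k][0]+.5)/7-.5,215+(S[k][1]+.5)/7-.5,S[k][2])
    P[k]=(a+b)/2
    print(k,a.round(4),b.round(4))
# fit
L=dict(red=(26,0),green=(26,-54),blue=(-26,0),yellow=(-26,-54))
A=np.array([L[k] for k in L])/1000; B=np.array([P[k][:2] for k in L])
Am=A-A.mean(0);Bm=B-B.mean(0); H=Am.T@Bm
th=np.arctan2(H[0,1]-H[1,0],H[0,0]+H[1,1]); R=np.array([[np.cos(th),-np.sin(th)],[np.sin(th),np.cos(th)]])
print('yaw',th,'res',((R@Am.T).T-Bm).round(4).tolist(), 'scale',np.trace(R@H)/ (Am**2).sum())
c=B.mean(0); print('keycentre',c)
for k in L: print(k,(c+R@(np.array(L[k])/1000-A.mean(0))).round(4))
print('ydir',R[:,1], 'collar along y from keyc',R.T@(P['collar'][:2]-c))
E
python3 m.py
```

```text
red [ 0.5702 -0.0644  0.064 ] [ 0.5707 -0.0665  0.064 ]
green [ 0.5859 -0.1162  0.064 ] [ 0.5861 -0.1167  0.064 ]
blue [ 0.5208 -0.0794  0.064 ] [ 0.5216 -0.0814  0.064 ]
yellow [ 0.5362 -0.1306  0.064 ] [ 0.5366 -0.1322  0.064 ]
collar [ 0.5256 -0.0028  0.052 ] [ 0.5256 -0.0029  0.052 ]
tip [0.5211 0.0139 0.096 ] [0.5209 0.0086 0.098 ]
yaw 0.29308761712915665 res [[0.0001, 0.0004], [0.0002, -0.0003], [-0.0004, 0.0003], [0.0, -0.0004]] scale 0.9899295165673415
keycentre [ 0.55352047 -0.09842028]
red [ 0.5706 -0.0651]
green [ 0.5862 -0.1168]
blue [ 0.5208 -0.0801]
yellow [ 0.5364 -0.1318]
ydir [-0.28890955  0.9573564 ] collar along y from keyc [0.00085545 0.0995479 ]
```

Keys and collar are located consistently in both views: yaw is 0.293, residuals are under 1 mm, and the pivot is at (0.5256, -0.003). The tool is already aligned with the box, with tool y along box -y. I'll move over the toggle at height, with the gripper at 60 mm.

```bash
python3 -m handwheel '[{"travel":[7,-7,0],"rotation":[0,0,0],"grip":60},{"travel":[22,-20,0],"rotation":[0,0,0],"grip":60},{"travel":[44,-41,0],"rotation":[0,0,0],"grip":60},{"travel":[73,-68,0],"rotation":[0,0,0],"grip":60},{"travel":[103,-95,0],"rotation":[0,0,0],"grip":60},{"travel":[132,-123,0],"rotation":[0,0,0],"grip":60},{"travel":[161,-150,0],"rotation":[0,0,0],"grip":60},{"travel":[190,-177,0],"rotation":[0,0,0],"grip":60},{"travel":[220,-204,0],"rotation":[0,0,0],"grip":60},{"travel":[249,-232,0],"rotation":[0,0,0],"grip":60},{"travel":[271,-252,0],"rotation":[0,0,0],"grip":60},{"travel":[278,-259,0],"rotation":[0,0,0],"grip":60}]' 20
cat > go.py <<'E'
import sys
from h import *
from scipy.spatial.transform import Rotation as Ro
s=bot.read_state(); q=s['ee_rot']; R=Ro.from_quat([q[1],q[2],q[3],q[0]])
tgt=np.array([float(v) for v in sys.argv[1:4]])
print('t',s['t'],'tcp',s['tcp_pos'].round(4),'F',s['contact_force'].round(2),'open',round(s['opening'],4),'yaw',2*np.arctan2(q[2],q[1]))
print('travel mm',(R.inv().apply(tgt-s['tcp_pos'])*1000).round(1))
E
python3 go.py 0.5256 -0.003 0.18
```

```text
t: 1.15
tcp_pos: [0.3747, -0.2634, 0.2451]
ee_rot: [-0.001, 0.989, 0.151, 0.0]
contact_force: [-0.2, 0.2, 0.4]
opening: 0.0597
t 1.15 tcp [ 0.3747 -0.2634  0.2451] F [-0.2   0.18  0.41] open 0.0597 yaw 0.3034974088421206
travel mm [ 221.8 -203.2   65.7]
```

```bash
python3 -m handwheel '[{"travel":[8,-7,2],"rotation":[0,0,0],"grip":60},{"travel":[25,-23,6],"rotation":[0,0,0],"grip":60},{"travel":[50,-46,12],"rotation":[0,0,0],"grip":60},{"travel":[77,-70,18],"rotation":[0,0,0],"grip":60},{"travel":[104,-95,24],"rotation":[0,0,0],"grip":60},{"travel":[131,-120,30],"rotation":[0,0,0],"grip":60},{"travel":[158,-145,36],"rotation":[0,0,0],"grip":60},{"travel":[185,-169,42],"rotation":[0,0,0],"grip":60},{"travel":[205,-188,50],"rotation":[0,0,0],"grip":60},{"travel":[217,-199,60],"rotation":[0,0,0],"grip":60},{"travel":[222,-203,66],"rotation":[0,0,0],"grip":60},{"travel":[222,-203,66],"rotation":[0,0,0],"grip":60}]'
python3 go.py 0.5256 -0.003 0.084
python3 - <<'E'
from h import *
shot('wrist','w1');shot('side','s1')
E
```

```text
t: 2.15
tcp_pos: [0.5251, -0.0077, 0.1774]
ee_rot: [-0.0, 0.989, 0.15, -0.002]
contact_force: [-0.1, -0.3, 0.5]
opening: 0.0603
t 2.15 tcp [ 0.5251 -0.0077  0.1774] F [-0.09 -0.33  0.47] open 0.0603 yaw 0.30103547451362245
travel mm [ 2.2 -4.2 93.4]
```

View pics/w1.png

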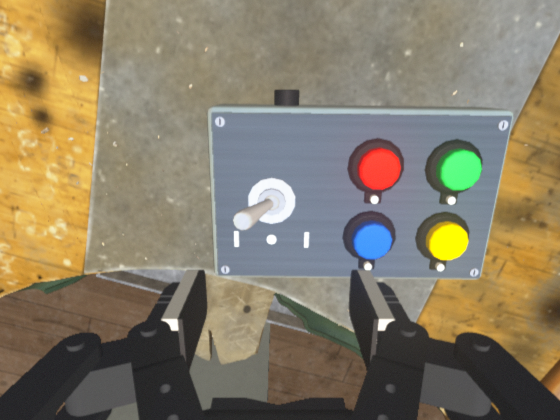

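View pics/s1.png

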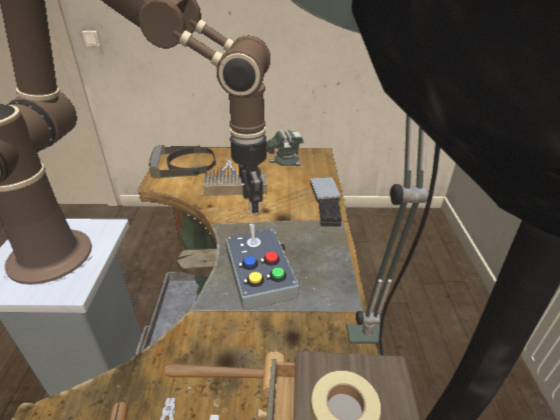

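The wrist view shows the box square to the tool, with the toggle tip at (243,220), collar (271,200), yellow (447,241), blue (373,241), green (460,170) and red (379,169). The side view is clear of collisions. I'll check the positions against the wrist calibration.

```bash
python3 - <<'E'
from h import *
w=pickle.load(open('pics/w1.pkl','rb'));s=pickle.load(open('pics/s1.pkl','rb'))
for k,u,v,z in [('red',379.5,168,.064),('green',460.5,169,.064),('blue',373,240,.064),('yellow',447,240.5,.064),('collar',271.5,200.5,.052),('tip',243,220,.096)]: print(k,ray(w,u,v,z).round(4))
print(proj(s,(.5251,-.0077,.163)))
E
python3 go.py 0.5256 -0.003 0.084
```

```text
red [ 0.5745 -0.0621  0.064 ]
green [ 0.5898 -0.1136  0.064 ]
blue [ 0.5252 -0.0772  0.064 ]
yellow [ 0.5403 -0.1273  0.064 ]
collar [ 0.5282 -0.0012  0.052 ]
tip [0.5243 0.0148 0.096 ]
(np.float64(251.60262546029986), np.float64(206.4734072158656))
t 2.25 tcp [ 0.5252 -0.0091  0.1787] F [-0.85 -0.78  0.1 ] open 0.0599 yaw 0.29927118293735494
travel mm [ 2.4 -5.7 94.7]
```

```bash
python3 -m handwheel '[{"travel":[1,-2,10],"rotation":[0,0,0],"grip":60},{"travel":[2,-5,30],"rotation":[0,0,0],"grip":60},{"travel":[3,-6,50],"rotation":[0,0,0],"grip":60},{"travel":[3,-6,70],"rotation":[0,0,0],"grip":60},{"travel":[3,-6,85],"rotation":[0,0,0],"grip":60},{"travel":[3,-6,94],"rotation":[0,0,0],"grip":60},{"travel":[3,-6,94],"rotation":[0,0,0],"grip":60},{"travel":[3,-6,94],"rotation":[0,0,0],"grip":60}]'
python3 go.py 0.5260 -0.003 0.084; python3 - <<'E'
from h import *
shot('wrist','w2');shot('side','s2');crop('s2',190,180,310,280,6)
E
```

```text
t: 2.92
tcp_pos: [0.5267, -0.0021, 0.0852]
ee_rot: [-0.0, 0.989, 0.149, -0.0]
contact_force: [-0.4, -0.1, 0.7]
opening: 0.0601
t 2.9167 tcp [ 0.5267 -0.0021  0.0852] F [-0.4  -0.07  0.71] open 0.0601 yaw 0.29864425080919094
travel mm [-0.9  0.6  1.2]
```

View pics/w2.png

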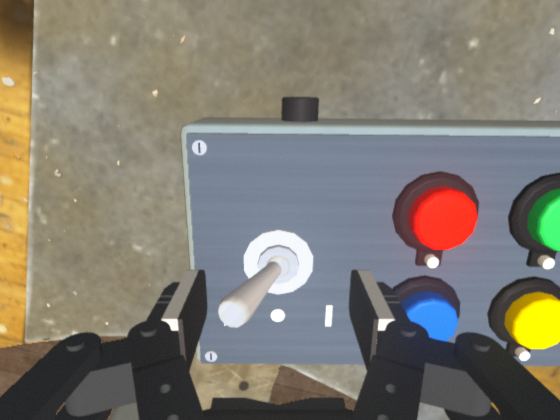

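View pics/s2_c190_180.png

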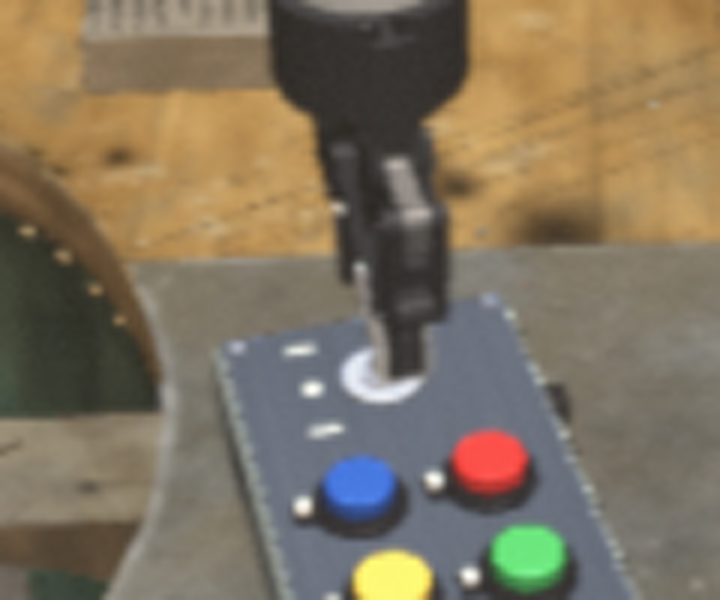

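The lever sits between the jaws (tip at (237,305) in the wrist view) and near the pads' plane. I'll close to 18 mm.

```bash
python3 -m handwheel '[{"travel":[0,0,0],"rotation":[0,0,0],"grip":40},{"travel":[0,0,0],"rotation":[0,0,0],"grip":30},{"travel":[0,0,0],"rotation":[0,0,0],"grip":25},{"travel":[0,0,0],"rotation":[0,0,0],"grip":20},{"travel":[0,0,0],"rotation":[0,0,0],"grip":17},{"travel":[0,0,0],"rotation":[0,0,0],"grip":17},{"travel":[0,0,0],"rotation":[0,0,0],"grip":17},{"travel":[0,0,0],"rotation":[0,0,0],"grip":17},{"travel":[0,0,0],"rotation":[0,0,0],"grip":17}]'
python3 - <<'E'
from h import *
shot('wrist','w3')
E
```

```text
t: 3.77
tcp_pos: [0.5269, -0.0017, 0.0852]
ee_rot: [0.0, 0.989, 0.149, -0.0]
contact_force: [-0.4, -1.1, 0.6]
opening: 0.0171
```

View pics/w3.png

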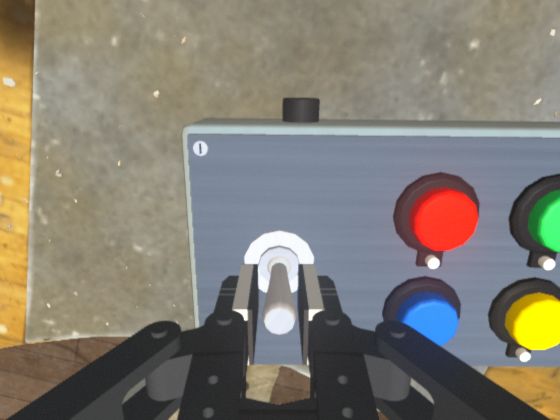

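The lever now stands upright (tip (279,318) above the collar (279,265)). Next I'll open, lift and look.

```bash
python3 -m handwheel '[{"travel":[0,0,0],"rotation":[0,0,0],"grip":30},{"travel":[0,0,0],"rotation":[0,0,0],"grip":50},{"travel":[0,0,0],"rotation":[0,0,0],"grip":50},{"travel":[0,0,0],"rotation":[0,0,0],"grip":50},{"travel":[0,0,-15],"rotation":[0,0,0],"grip":50},{"travel":[0,0,-40],"rotation":[0,0,0],"grip":50},{"travel":[0,0,-65],"rotation":[0,0,0],"grip":50},{"travel":[0,0,-75],"rotation":[0,0,0],"grip":50},{"travel":[0,0,-75],"rotation":[0,0,0],"grip":50},{"travel":[0,0,-75],"rotation":[0,0,0],"grip":20}]'
python3 - <<'E'
from h import *
shot('wrist','w4');shot('side','s4');crop('s4',190,180,310,280,6)
E
python3 go.py 0.5378 -0.1300 0.105
```

```text
t: 4.65
tcp_pos: [0.5271, -0.0015, 0.1604]
ee_rot: [0.0, 0.989, 0.149, 0.001]
contact_force: [0.3, -1.0, -0.8]
opening: 0.0389
t 4.75 tcp [ 0.5256 -0.0013  0.1587] F [-0.3  -0.59 -0.66] open 0.0243 yaw 0.2997679431286605
travel mm [-26.2 126.6  53.7]
```

View pics/w4.png

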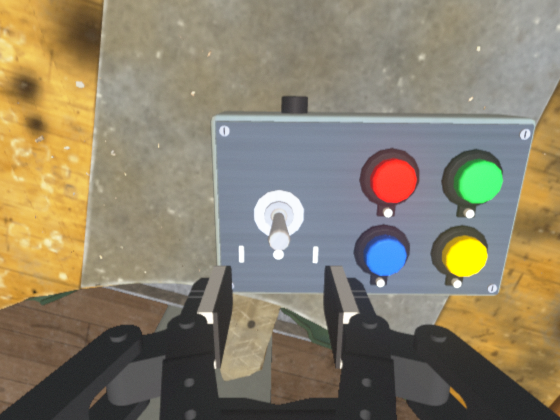

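View pics/s4_c190_180.png

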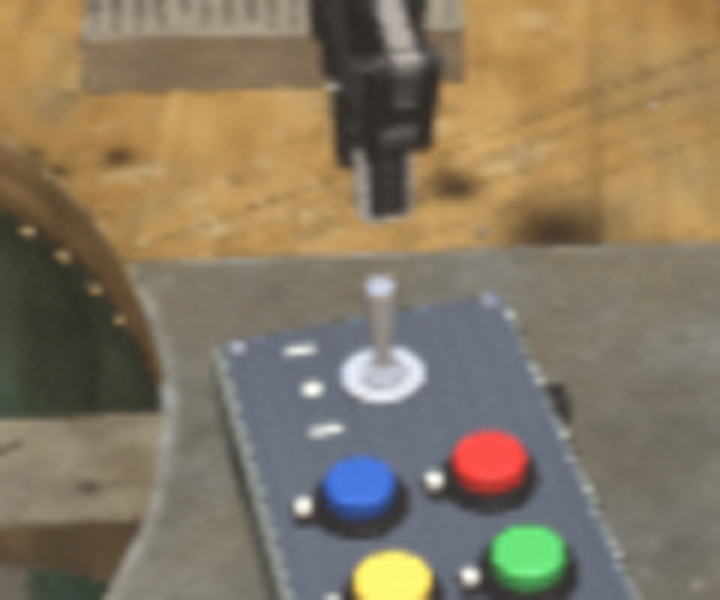

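The toggle is upright and free. I'll refine the keys from this stationary wrist view, where yellow is (464,255), blue (386,256), green (480,180) and red (393,180).

```bash
python3 - <<'E'
from h import *
w=pickle.load(open('pics/w4.pkl','rb'))
for k,u,v,z in [('red',393,180,.064),('green',480,180.5,.064),('blue',386,256,.064),('yellow',464.5,256,.064),('collar',279,215,.052)]: print(k,ray(w,u,v,z).round(4))
E
python3 go.py 0.5375 -0.1305 0.105
```

```text
red [ 0.5742 -0.0614  0.064 ]
green [ 0.59   -0.1134  0.064 ]
blue [ 0.5248 -0.077   0.064 ]
yellow [ 0.5402 -0.127   0.064 ]
collar [ 0.5274 -0.0016  0.052 ]
t 4.75 tcp [ 0.5256 -0.0013  0.1587] F [-0.3  -0.59 -0.66] open 0.0243 yaw 0.2997679431286605
travel mm [-26.7 127.   53.7]
```

```bash
python3 -m handwheel '[{"travel":[-3,12,0],"rotation":[0,0,0],"grip":0},{"travel":[-8,38,0],"rotation":[0,0,0],"grip":0},{"travel":[-14,68,5],"rotation":[0,0,0],"grip":0},{"travel":[-20,98,20],"rotation":[0,0,0],"grip":0},{"travel":[-25,118,40],"rotation":[0,0,0],"grip":0},{"travel":[-26,126,50],"rotation":[0,0,0],"grip":0},{"travel":[-26,127,54],"rotation":[0,0,0],"grip":0},{"travel":[-26,127,54],"rotation":[0,0,0],"grip":0},{"travel":[-26,127,54],"rotation":[0,0,0],"grip":0},{"travel":[-26,127,54],"rotation":[0,0,0],"grip":0}]'
python3 - <<'E'
from h import *
shot('wrist','w5');shot('side','s5');crop('s5',190,180,310,280,6)
E
python3 go.py 0.538 -0.1300 0.0725
```

```text
t: 5.58
tcp_pos: [0.54, -0.1296, 0.1068]
ee_rot: [0.0, 0.989, 0.15, 0.0]
contact_force: [0.1, -0.4, -0.3]
opening: -0.0001
t 5.6833 tcp [ 0.5403 -0.1297  0.1073] F [0.16 0.8  0.83] open 0.0001 yaw 0.30130773836210745
travel mm [-2.3 -0.4 34.8]
```

View pics/w5.png

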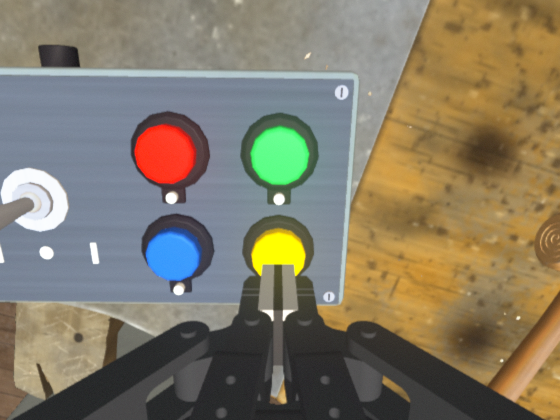

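View pics/s5_c190_180.png

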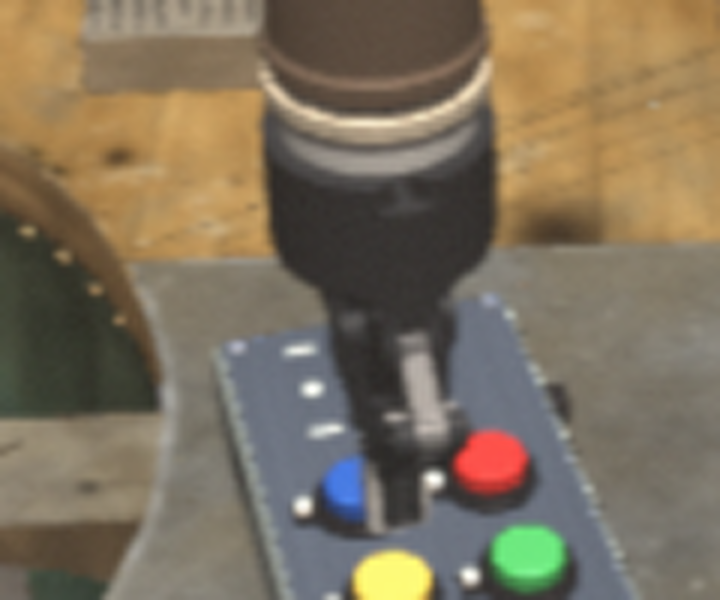

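The closed fingertips line up with yellow: tip at u=278, cap centre at (278,250) with the expected parallax. Pressing in two stages, watching force.

```bash
python3 -m handwheel '[{"travel":[-1,0,8],"rotation":[0,0,0],"grip":0},{"travel":[-2,0,18],"rotation":[0,0,0],"grip":0},{"travel":[-2,0,25],"rotation":[0,0,0],"grip":0},{"travel":[-2,0,30],"rotation":[0,0,0],"grip":0},{"travel":[-2,0,33],"rotation":[0,0,0],"grip":0},{"travel":[-2,0,33],"rotation":[0,0,0],"grip":0}]'
python3 go.py 0.538 -0.1300 0.0715;python3 go.py 0.538 -0.1300 0.0715
```

```text
t: 6.18
tcp_pos: [0.5368, -0.1306, 0.0726]
ee_rot: [-0.001, 0.989, 0.149, -0.001]
contact_force: [-2.3, 1.6, 4.8]
opening: 0.0002
t 6.1833 tcp [ 0.5368 -0.1306  0.0726] F [-2.3   1.56  4.76] open 0.0002 yaw 0.2996443372681549
travel mm [ 1.4 -0.2  1.1]
t 6.1833 tcp [ 0.5368 -0.1306  0.0726] F [-2.3   1.56  4.76] open 0.0002 yaw 0.2996443372681549
travel mm [ 1.4 -0.2  1.1]
```

```bash
python3 -m handwheel '[{"travel":[0,0,1.5],"rotation":[0,0,0],"grip":0},{"travel":[0,0,2.5],"rotation":[0,0,0],"grip":0},{"travel":[0,0,2.5],"rotation":[0,0,0],"grip":0}]'
python3 - <<'E'
from h import *
shot('wrist','w6');crop('w6',140,150,350,300,3.8)
E
```

```text
t: 6.43
tcp_pos: [0.537, -0.1306, 0.072]
ee_rot: [-0.001, 0.989, 0.149, -0.001]
contact_force: [-4.8, 3.2, 12.2]
opening: 0.0001
```

View pics/w6.png

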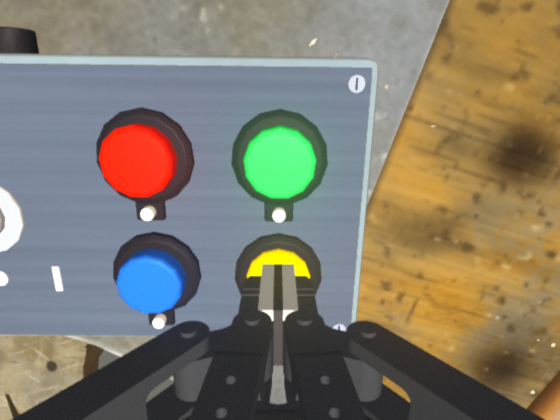

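At 12 N and TCP 0.072 the yellow key is bottomed. I'll lift and shift to blue, (0,-54) mm in the tool frame.

```bash
python3 -m handwheel '[{"travel":[0,0,-8],"rotation":[0,0,0],"grip":0},{"travel":[0,0,-22],"rotation":[0,0,0],"grip":0},{"travel":[0,0,-34],"rotation":[0,0,0],"grip":0},{"travel":[0,-8,-36],"rotation":[0,0,0],"grip":0},{"travel":[0,-24,-36],"rotation":[0,0,0],"grip":0},{"travel":[0,-42,-36],"rotation":[0,0,0],"grip":0},{"travel":[0,-52,-36],"rotation":[0,0,0],"grip":0},{"travel":[0,-54,-36],"rotation":[0,0,0],"grip":0},{"travel":[0,-54,-36],"rotation":[0,0,0],"grip":0},{"travel":[0,-54,-36],"rotation":[0,0,0],"grip":0}]'
python3 - <<'E'
from h import *
shot('wrist','w7');shot('side','s7');crop('s7',210,215,310,310,6)
E
python3 go.py 0.5225 -0.079 0.0715
```

```text
t: 7.32
tcp_pos: [0.5217, -0.0792, 0.1065]
ee_rot: [0.0, 0.989, 0.15, -0.0]
contact_force: [0.4, -0.1, -1.5]
opening: 0.0001
t 7.4167 tcp [ 0.522  -0.0799  0.1067] F [-0.05 -0.67 -0.63] open -0.0001 yaw 0.2996507003242644
travel mm [ 0.7 -0.7 35.2]
```

View pics/w7.png

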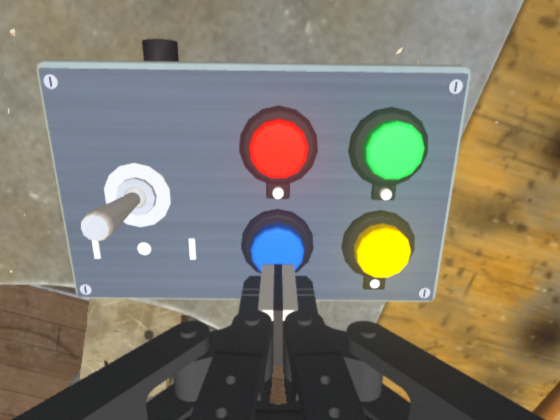

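View pics/s7_c210_215.png

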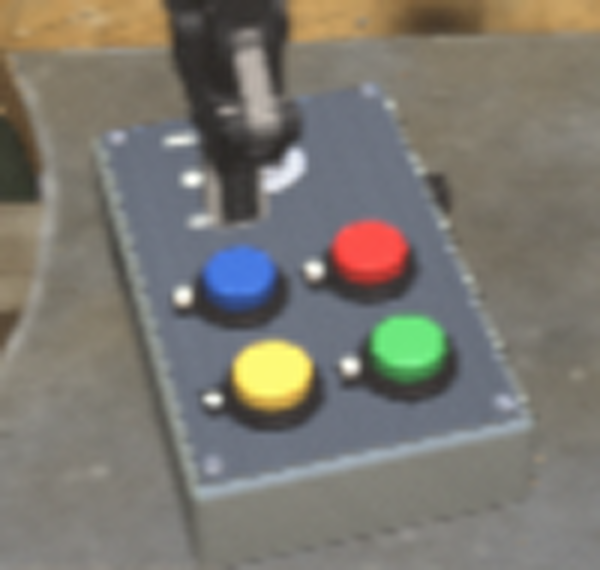

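Yellow's telltale is visibly lower than the others (side crop (213,400)), and the key is back up. The tip is centred over blue. Before pressing I'll check that the lever is upright by projection.

```bash
python3 - <<'E'
from h import *
w=pickle.load(open('pics/w7.pkl','rb'))
b=ray(w,137,197,.052)
yd=np.array([-.289,.957,0])
for a in (0,.4,-.4): print(a,proj(w,b+yd*.047*np.sin(a)+[0,0,.001+.047*np.cos(a)]))
E
python3 -m handwheel '[{"travel":[0,0,8],"rotation":[0,0,0],"grip":0},{"travel":[0,0,18],"rotation":[0,0,0],"grip":0},{"travel":[0,0,25],"rotation":[0,0,0],"grip":0},{"travel":[0,0,30],"rotation":[0,0,0],"grip":0},{"travel":[0,0,33],"rotation":[0,0,0],"grip":0},{"travel":[0,0,35],"rotation":[0,0,0],"grip":0},{"travel":[0,0,36],"rotation":[0,0,0],"grip":0},{"travel":[0,0,36],"rotation":[0,0,0],"grip":0}]'
```

```text
0 (np.float64(92.92767619743586), np.float64(230.8031538300421))
0.4 (np.float64(51.606449640366066), np.float64(227.13790592921347))
-0.4 (np.float64(142.9556166640657), np.float64(227.76497712253857))
t: 8.08
tcp_pos: [0.5209, -0.0796, 0.072]
ee_rot: [-0.0, 0.989, 0.149, -0.002]
contact_force: [-5.5, -0.5, 13.7]
opening: -0.0001
```

The lever is upright and blue is bottomed at 13.7 N. Next I'll lift and move to green (+52,+54).

```bash
python3 -m handwheel '[{"travel":[0,0,-8],"rotation":[0,0,0],"grip":0},{"travel":[0,0,-22],"rotation":[0,0,0],"grip":0},{"travel":[0,0,-34],"rotation":[0,0,0],"grip":0},{"travel":[6,7,-36],"rotation":[0,0,0],"grip":0},{"travel":[20,21,-36],"rotation":[0,0,0],"grip":0},{"travel":[36,37,-36],"rotation":[0,0,0],"grip":0},{"travel":[48,50,-36],"rotation":[0,0,0],"grip":0},{"travel":[52,54,-36],"rotation":[0,0,0],"grip":0},{"travel":[52,54,-36],"rotation":[0,0,0],"grip":0},{"travel":[52,54,-36],"rotation":[0,0,0],"grip":0}]'
python3 - <<'E'
from h import *
shot('wrist','w8');shot('side','s8');crop('s8',210,215,310,310,6)
E
python3 go.py 0.5875 -0.1155 0.0715
```

```text
t: 8.92
tcp_pos: [0.5867, -0.1156, 0.1061]
ee_rot: [-0.0, 0.989, 0.149, -0.001]
contact_force: [-0.1, 0.3, -0.5]
opening: 0.0
t 9.0167 tcp [ 0.5859 -0.1151  0.106 ] F [ 0.16 -1.08 -0.31] open 0.0002 yaw 0.29993945901169916
travel mm [ 1.4  0.9 34.5]
```

View pics/w8.png

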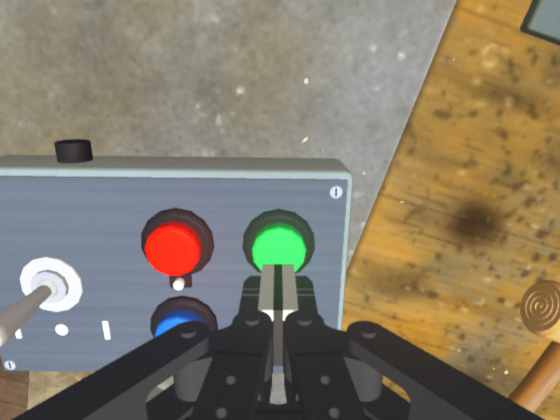

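View pics/s8_c210_215.png

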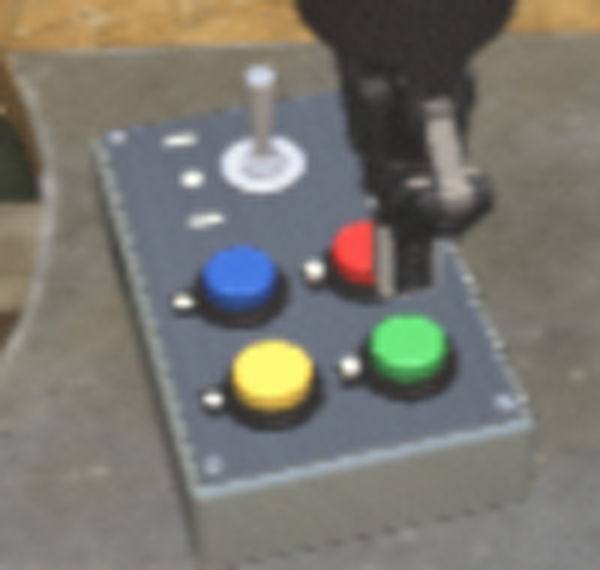

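The blue and yellow telltales are down, both keys are up, and the lever is upright (side crop (260,75) above collar (262,163)). The tip is over green, so I'll press it.

```bash
python3 -m handwheel '[{"travel":[0,0,8],"rotation":[0,0,0],"grip":0},{"travel":[0,0,18],"rotation":[0,0,0],"grip":0},{"travel":[0,0,25],"rotation":[0,0,0],"grip":0},{"travel":[0,0,30],"rotation":[0,0,0],"grip":0},{"travel":[0,0,33],"rotation":[0,0,0],"grip":0},{"travel":[0,0,35],"rotation":[0,0,0],"grip":0},{"travel":[0,0,36],"rotation":[0,0,0],"grip":0},{"travel":[0,0,36],"rotation":[0,0,0],"grip":0}]'
```

```text
t: 9.68
tcp_pos: [0.586, -0.1152, 0.072]
ee_rot: [-0.001, 0.989, 0.149, -0.002]
contact_force: [-6.8, 1.9, 11.0]
opening: -0.0001
```

```bash
python3 -m handwheel '[{"travel":[0,0,-8],"rotation":[0,0,0],"grip":0},{"travel":[0,0,-22],"rotation":[0,0,0],"grip":0},{"travel":[0,0,-45],"rotation":[0,0,0],"grip":0},{"travel":[0,0,-75],"rotation":[0,0,0],"grip":0},{"travel":[0,0,-105],"rotation":[0,0,0],"grip":0},{"travel":[0,0,-125],"rotation":[0,0,0],"grip":0},{"travel":[0,0,-130],"rotation":[0,0,0],"grip":0},{"travel":[0,0,-130],"rotation":[0,0,0],"grip":0},{"travel":[0,0,-130],"rotation":[0,0,0],"grip":0}]'
python3 - <<'E'
from h import *
shot('wrist','w9');shot('side','s9');crop('s9',210,215,310,310,6);shot('top','t9')
a=cv2.imread('pics/top0.png');b=cv2.imread('pics/t9.png');cv2.imwrite('pics/cmp.png',np.hstack([a[130:330,60:460],b[130:330,60:460]]))
E
```

```text
t: 10.43
tcp_pos: [0.587, -0.1157, 0.2003]
ee_rot: [-0.0, 0.989, 0.149, -0.0]
contact_force: [-0.0, 0.7, 0.4]
opening: -0.0002
```

View pics/w9.png

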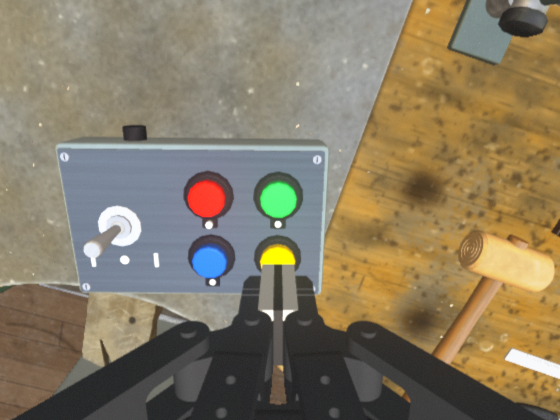

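View pics/s9_c210_215.png

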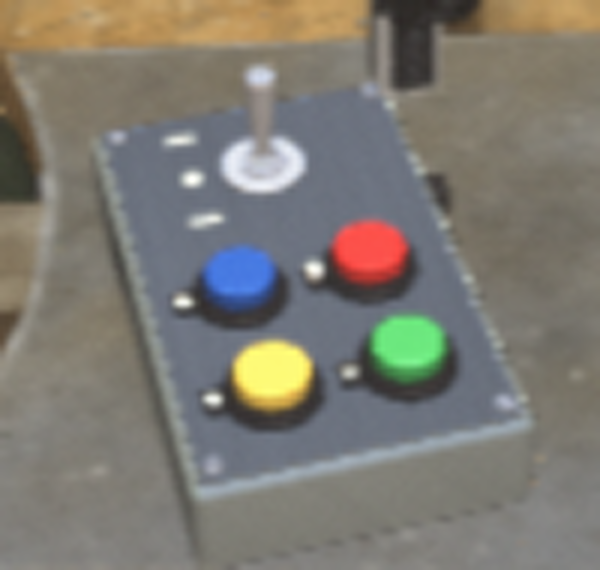

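View pics/cmp.png

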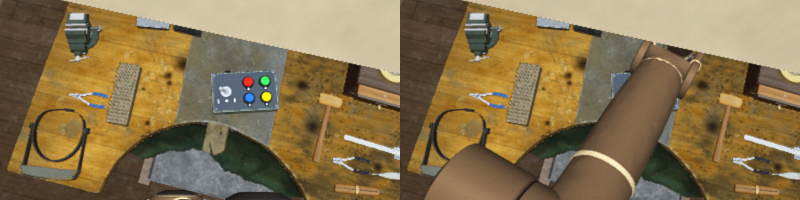

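The side crop shows all four keys up. The telltales of yellow (213,400), blue (183,301) and green (349,372) are down, and red's (314,270) is standing. The toggle is upright, the tool is clear, and the bystanders are unmoved in the top comparison. Handing in.

```bash
python3 -c "
from workcell import bot
print(bot.sign_off())"
```

```text
the job is handed in; nothing more can be done
None
```

I re-armed the drive and handed the job in; the arm's clock read 10.4 s at the end of the last move, against the 45 s limit. No verdict is reported.

- **Toggle:** I closed the open jaws around the lever to 17 mm, which brought it upright, then released it. It stayed upright in the middle.
- **Keys:** I pressed yellow, then blue, then green with the closed fingertips. Each was pressed to its stop (11 to 14 N, fingertips at about 58 mm) and let go before the next.

**Last checks:**
- **Box:** The side picture shows the lever upright and all four keys up. The yellow, blue and green telltales are down and the red one is still standing.
- **Tool:** It was clear of everything, 0.2 m above the bench.
- **Bystanders:** The mallet and pliers look unmoved against the first top picture. The black block, partly hidden by the overhead furniture, was never approached.
- **Disagreement:** The wrist camera put the keys about 4 mm from where the top and side cameras did. I aimed between the two, well inside the 28 mm caps.

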